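# Make up two imaging kits at the microscope bench

## Robot

A 6-joint arm with a two-finger parallel gripper is mounted at the origin on the work surface. World frame = base frame: x ahead of the robot, y to its left, z up, the work surface at z = 0. Lengths are in m, angles in rad, forces in N, time in s.
With the tool pointing down it reaches from about 0.3 to 0.875 m from the base axis. Payload 6.4 kg.
Tool frame: the origin (TCP) lies midway between the tips of the shut fingers; the grasp point (between the pads) lies 19 mm behind it; x points along the fingers, y is the direction in which the jaws open and shut, and the axes are right-handed (so a half turn about x gives the same grasp; the last joint's range is limited). The gripper opens to 85 mm and grips with 20 to 120 N. Pads are 22 mm wide; open, the fingers measure 114 mm over their backs; the gripper's body (76 mm by 85 mm) begins 54 mm behind the grasp point. The pads swing forward as they close: fully open they stand 13 mm farther back than shut.
Start: joints at [0.914, 0.181, 1.607, -0, 1.354, -0.206], TCP at [0.251, 0.518, 0.231] pointing down, gripper open.
Joint ranges: [-2.99, 2.99], [-0.89, 2.07], [0.3, 2.58], [-1.14, 4.28], [0, 2.63], [-3.12, 3.12]. Speed limits (rad/s): [2.57, 2.57, 3.01, 3.14, 3.14, 3.14].

## Interface

Orientations are given as a unit quaternion [w, x, y, z].
In Python, from bench import ctrl gives the robot as it stands.
- The arm moves only by the tool step_arm, never from a script. Its argument "motion" is a list of rows, each a list of 7 numbers: the shift along the tool's x, y, z in mm, then the turn, a rotation vector about the tool's x, y, z in degrees, then the closure in counts, from 0 (fully open) to 255 (shut). In form: [[tx, ty, tz, rx, ry, rz, hand], ...]. A call has 1 to 10 rows; each row is the pose to reach, as a shift and turn from the pose commanded when the call began, along the tool's axes at that moment; what a row does not reach only later rows make up. A row lasts 1/8 s, in which the tool goes at most 62.5 mm and 10.7 degrees, less where a joint would pass 70% of its speed; a pose out of reach is approached as far as the arm can. A call with a gripper value outside its range is refused whole. The fingers move at their own pace and stop on an object; the grip force is fixed at half the most. Time passes only in rows, so rows that repeat a pose let the fingers close. It gives the time, the measured TCP pose, the force and the opening at its end, in the units of the state.
- ctrl.get_obs(): the state, without advancing time (a new reading comes with each control period).
- ctrl.camera(name): name is "scene" or "top" or "wrist"; returns (picture, depth): 420x560x3 uint8, red, green, blue; 420x560 float32, m along the optical axis (not along the pixel's ray), 0 where there is no reading.
- ctrl.camera_info(name): a dict with "fx", "fy", "cx", "cy" (pixels), "T" (4x4, takes a point from camera to world coordinates); the wrist camera has in their place "hand_eye" (4x4, takes a point from camera to tool coordinates, whose origin is the TCP and whose axes are the tool frame's). Camera axes: x right, y down, z forward; pixel columns grow to the right and rows downward; lengths in m; the calibration is good to about 2 mm. A picture is of the moment at which its call begins: read the wrist's pose just before it. camera_info takes no time and is no camera call.
- ctrl.hand_in(): hands the job in, once; it reports no verdict.
The state is a dict: "time_s": time; "q": joint angles; "dq": joint speeds; "joint_efforts": joint torques, N m; "eef_pos": TCP position; "eef_rot": TCP orientation; "wrist_force": force on the tool from outside, world axes, zero at the start; "torque": the same for the moment, N m; "opening": opening from 0.0 (shut) to 1.0 (fully open).
Only numpy, scipy, OpenCV 4.12 (cv2) and the standard library are available. Lean on these libraries where they do the work, as an engineer would, in place of code of your own. Each camera call takes 0.05 s, during which the arm holds its last target. There are 200 camera calls.

## Task

Make up the two imaging kits from the stock on the bench: the blue tray gets the green filter cube, the white-ringed objective and the amber oil bottle, and the orange tray gets the red filter cube and the blue-ringed objective. Stand each on the middle of its mark in the tray (cube on the black square, objective on the white disc, bottle on the yellow disc), always keeping everything upright. Leave the rest of the stock standing where it is.

Things in the scene. Friction and masses are not known exactly. Their poses are not given: they have to be found in the camera images.
- tray_blue: Blue kit tray, fixed: 230 mm (x) by 90 mm (y), floor 4 mm thick, rim 3 mm thick and 10 mm high from the bench. Origin: centre of its underside. Marks painted on its floor, all at y = 0: black square 50 mm at x = -75 mm (cube), white disc 50 mm across at x = 0 (objective), yellow disc 38 mm across at x = +75 mm (bottle). May be on the left or right, its x within 0.35 rad of world +x or -x.
- tray_orange: Orange kit tray, fixed: 230 mm (x) by 90 mm (y), floor 4 mm thick, rim 3 mm thick and 10 mm high from the bench. Origin: centre of its underside. Marks painted on its floor, all at y = 0: black square 50 mm at x = -75 mm (cube), white disc 50 mm across at x = 0 (objective), yellow disc 38 mm across at x = +75 mm (bottle). May be on the left or right, its x within 0.35 rad of world +x or -x.
- cube_green: Green filter cube: black block 36 x 36 mm, 40 mm tall, about 0.09 kg, with a round green glass window 28 mm across in its top face (same colour on one side). Stands loose on the bench. Origin: centre of its underside; z up; x and y square to its sides, yaw within 0.6 rad of the world axes.
- cube_red: Red filter cube: black block 36 x 36 mm, 40 mm tall, about 0.09 kg, with a round red glass window 28 mm across in its top face (same colour on one side). Stands loose on the bench. Origin: centre of its underside; z up; x and y square to its sides, yaw within 0.6 rad of the world axes.
- cube_yellow: Yellow filter cube: black block 36 x 36 mm, 40 mm tall, about 0.09 kg, with a round yellow glass window 28 mm across in its top face (same colour on one side). Stands loose on the bench. Origin: centre of its underside; z up; x and y square to its sides, yaw within 0.6 rad of the world axes. Not needed: it stays where it is.
- objective_blue: Blue-ringed microscope objective standing nose up: steel cylinder 34 mm in diameter, whose upper part from 34 to 46 mm above its foot is a blue band, seen from above as a blue ring; above it a dark nose 20 mm across narrows up to 62 mm. About 0.18 kg. Origin: centre of its underside; z up its axis.
- objective_white: White-ringed microscope objective standing nose up: steel cylinder 34 mm in diameter, whose upper part from 34 to 46 mm above its foot is a white band, seen from above as a white ring; above it a dark nose 20 mm across narrows up to 62 mm. About 0.18 kg. Origin: centre of its underside; z up its axis.
- objective_red: Red-ringed microscope objective standing nose up: steel cylinder 34 mm in diameter, whose upper part from 34 to 46 mm above its foot is a red band, seen from above as a red ring; above it a dark nose 20 mm across narrows up to 62 mm. About 0.18 kg. Origin: centre of its underside; z up its axis. Not needed: it stays where it is.
- bottle_amber: Immersion oil, small bottle: amber glass with a paper label, 30 mm in diameter and straight-sided up to 42 mm, sloping shoulder, black cap 19 mm across, 62 mm tall in all, about 0.06 kg. Origin: centre of its underside; z up its axis. All stock stands in loose rows between the trays, centres 85 mm or more apart; a low clear dish, 12 mm high, is at their far left corner.
- bottle_white: Cleaner, small bottle: white plastic with a paper label, 30 mm in diameter and straight-sided up to 42 mm, sloping shoulder, green cap 19 mm across, 62 mm tall in all, about 0.06 kg. Origin: centre of its underside; z up its axis. Not needed: it stays where it is.
Mind the look-alikes: they are no part of the job. What is shaped like the cube_green but purple is not meant.

How it is judged:
By the outcome, as a careful person would: the job done as asked, in the order asked, and still so for the second after the job is handed in, with the robot touching nothing.
It also fails if it takes over 115 s, if anything falls off the work surface, if the arm or the gripper's body presses on something with over 40 N, if the wrist force passes 120 N, or if a joint passes its speed limit or range.

## Working session

There is one attempt and no reset: what is moved stays moved. The work goes in short steps, Python scripts to look and compute and a tool call to move; the robot and the scene stay as the last step left them, time stands still between calls to the robot, and variables do not carry over. Pictures are saved under pics/ and viewed, about 12 in all and at most 16, crops included, and the job is handed in when it is done.

Besides the shell and the picture viewer there is one more tool, called after "Emit:" by a JSON object that holds its "api" and its "payload", one argument or row to a line. step_arm: Moves the arm, as the interface text tells. Its arguments: {"type":"object","properties":{"motion":{"type":"array","items":{"type":"array","items":{"type":"number"}}}},"required":["motion"]}

```bash
mkdir -p pics; cat > h.py <<'E'
import numpy as np, cv2
from scipy.spatial.transform import Rotation as R
from bench import ctrl
def save(n,im,s=1): cv2.imwrite(f'pics/{n}.png',cv2.resize(im[:,:,::-1],None,fx=s,fy=s,interpolation=cv2.INTER_CUBIC))
def tool():
    o=ctrl.get_obs(); q=o['eef_rot']; T=np.eye(4); T[:3,:3]=R.from_quat([q[1],q[2],q[3],q[0]]).as_matrix(); T[:3,3]=o['eef_pos']; return o,T
def campose(n):
    i=ctrl.camera_info(n); return i, (np.array(i['T']) if 'T' in i else tool()[1]@np.array(i['hand_eye']))
def at_z(i,T,u,v,z):
    "pixel -> world point on plane z"
    d=T[:3,:3]@[(u-i['cx'])/i['fx'],(v-i['cy'])/i['fy'],1]; c=T[:3,3]; return c+d*(z-c[2])/d[2]
def proj(i,T,p):
    c=np.linalg.inv(T)@np.append(p,1); return np.array([c[0]/c[2]*i['fx']+i['cx'],c[1]/c[2]*i['fy']+i['cy']])
E
python3 - <<'E'
from h import *
np.set_printoptions(precision=4,suppress=True)
for n in('top','scene'):
    i,T=campose(n); im,d=ctrl.camera(n); save(n+'0',im,1.42); np.savez(n+'0',im=im,d=d); print(n,i)
print(ctrl.get_obs()); print(ctrl.camera_info('wrist'))
E
```

```text
top {'fx': 469.94583565805203, 'fy': 469.94583565805203, 'cx': 273.147607380646, 'cy': 211.93912658441002, 'T': array([[-0.0211, -0.9971,  0.0726,  0.4652],
       [-0.9998,  0.0211, -0.0004,  0.0067],
       [-0.0011, -0.0726, -0.9974,  0.9686],
       [ 0.    ,  0.    ,  0.    ,  1.    ]])}
scene {'fx': 497.17002536725397, 'fy': 497.17002536725397, 'cx': 279.51322751152435, 'cy': 212.40637102752743, 'T': array([[ 0.1668,  0.5775, -0.7991,  1.4252],
       [ 0.9858, -0.1144,  0.1231, -0.124 ],
       [-0.0204, -0.8083, -0.5884,  0.7281],
       [ 0.    ,  0.    ,  0.    ,  1.    ]])}
{'time_s': 0.1, 'q': array([ 0.9137,  0.1815,  1.6079,  0.    ,  1.3538, -0.2063]), 'dq': array([-0.0008, -0.0021, -0.0032, -0.0006,  0.0026, -0.0018]), 'joint_efforts': array([ -0.0004, -44.5881, -35.2237,  -0.0003,   0.0042,   0.    ]), 'eef_pos': array([0.2502, 0.5172, 0.2305]), 'eef_rot': array([ 0.689 ,  0.1575,  0.6895, -0.1586]), 'wrist_force': array([ 0.3682,  0.2093, -0.0876]), 'torque': array([ 0.0397, -0.0334,  0.0422]), 'opening': 1.001766816108068}
{'fx': 327.63760486355613, 'fy': 327.63760486355613, 'cx': 277.00868775950954, 'cy': 210.5161529604666, 'hand_eye': array([[-0.0014, -0.3214,  0.947 , -0.1427],
       [ 1.    , -0.0011,  0.0011, -0.    ],
       [ 0.0006,  0.947 ,  0.3214, -0.0838],
       [ 0.    ,  0.    ,  0.    ,  1.    ]])}
```

View pics/top0.png

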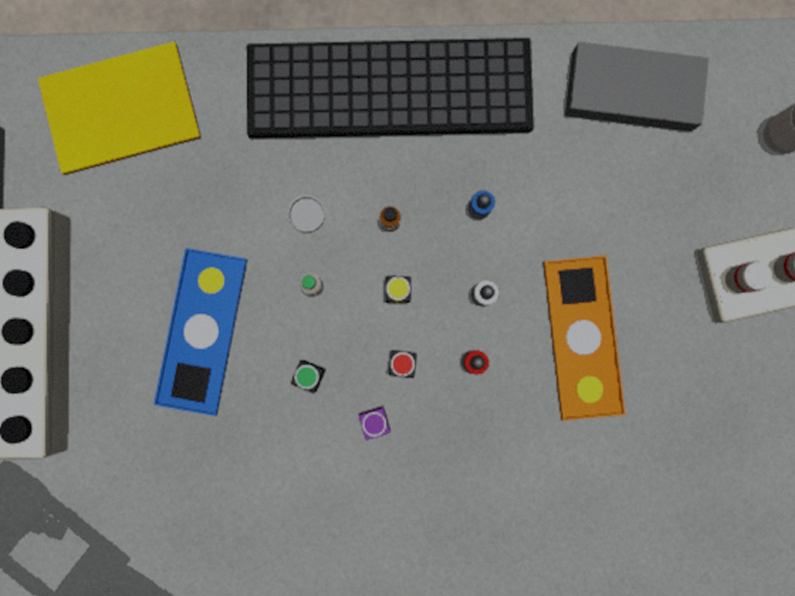

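View pics/scene0.png

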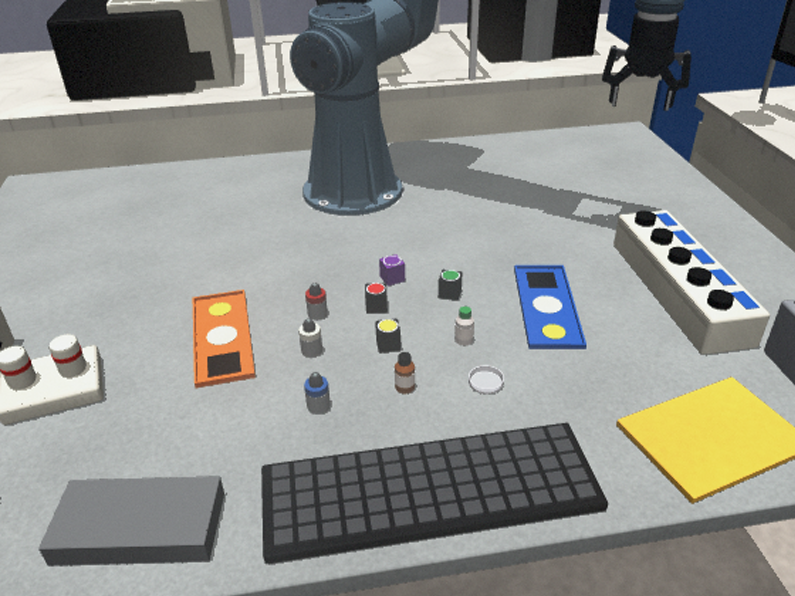

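The top view (in 795-px coordinates) shows:

| Object | Pixel position |
|---|---|
| Blue tray, black end near the robot | (200,330) |
| Orange tray, black end far | (584,338) |
| Green cube | (308,377) |
| Red cube | (402,364) |
| White objective | (486,293) |
| Blue objective | (482,204) |
| Amber bottle | (390,217) |

The purple look-alike is at (374,424). The white bottle with the green cap is at (311,285). Next I measure these by colour.

```bash
cat > m.py <<'E'
from h import *
np.set_printoptions(precision=4,suppress=True)
z=np.load('top0.npz'); im=z['im']; i,T=campose('top'); hsv=cv2.cvtColor(im,cv2.COLOR_RGB2HSV).astype(int); H,S,V=[hsv[:,:,k] for k in range(3)]
def blob(mask,u,v,r=22):
    u,v=u/1.42,v/1.42; m=np.zeros(mask.shape,np.uint8); a,b=int(v-r),int(u-r); m[a:a+2*r,b:b+2*r]=mask[a:a+2*r,b:b+2*r]
    cs=cv2.findContours(m,cv2.RETR_EXTERNAL,cv2.CHAIN_APPROX_NONE)[0]; c=cv2.convexHull(max(cs,key=cv2.contourArea)); M=cv2.moments(c)
    return M['m10']/M['m00'],M['m01']/M['m00'],c,M['m00']
S1=S>110; W=(S<50)&(V>135)
vis=im.copy()
def go(n,mask,u,v,h,r=22):
    x,y,c,A=blob(mask,u,v,r); p=at_z(i,T,x,y,h); cv2.drawContours(vis,[c],-1,(255,0,255),1); print(n,'px',round(x,1),round(y,1),'A',A,'->',p[:2],end=' '); 
    rc=cv2.minAreaRect(c); print('rect',np.round(rc[1],1),round(rc[2],1)); return p
hue=lambda a,b:S1&(H>=a)&(H<=b)
D=V<50
for t,k,w,y in(('blue',(190,382),(200,331),(211,280)),('orange',(577,286),(584,338),(590,390))):
    a=go(t+' k',D,*k,.004); b=go(t+' w',W,*w,.004); c=go(t+' y',hue(20,35),*y,.004)
    e=c-a; print('  yaw',np.arctan2(e[1],e[0]),'len',np.hypot(*e[:2]))
for n,p,hh in(('green',(308,377),(50,85)),('red',(402,364),(0,10)),):
    go(n+' win',hue(*hh)|((H>170)&S1 if n=='red' else False),*p,.04,14); go(n+' body',D|(S1),*p,.03,18)
go('objW',W,486,293,.044,13); go('objB',hue(95,130),482,204,.044,13)
go('amberbody',hue(3,22),390,217,.03,14)
for n,p in (('objW',(487,293)),('objB',(484,202)),('cap',(390,214))): go(n+' nose/cap',V<60,*p,.06,8)
save('top1',vis[130:320,90:460],2.1)
E
python3 m.py
```

```text
blue k px 134.0 269.1 A 530.5 -> [0.4245 0.2927] rect [23.1 23.3] 11.3
blue w px 141.3 232.7 A 427.0 -> [0.4984 0.2776] rect [22.6 23.3] 45.0
blue y px 148.3 197.1 A 221.0 -> [0.5715 0.2632] rect [16. 17.] 90.0
  yaw -0.19817731266969646 len 0.14994451089586808
orange k px 406.2 201.0 A 500.5 -> [ 0.5523 -0.2683] rect [22.5 22.6] 83.7
orange w px 410.6 237.1 A 437.5 -> [ 0.4778 -0.2742] rect [23.3 23.3] 45.0
orange y px 414.9 273.7 A 291.5 -> [ 0.4031 -0.2799] rect [19. 19.] 90.0
  yaw -3.063894766385213 len 0.14965353754772773
green win px 215.3 265.0 A 117.0 -> [0.4306 0.1222] rect [12. 12.] 90.0
green body px 215.3 265.0 A 117.0 -> [0.4303 0.1234] rect [12. 12.] 90.0
red win px 283.0 256.0 A 124.5 -> [ 0.4454 -0.0113] rect [12. 12.] 90.0
red body px 283.0 256.0 A 124.5 -> [ 0.4452 -0.0114] rect [12. 12.] 90.0
objW px 342.9 205.8 A 256.0 -> [ 0.5417 -0.1316] rect [16.6 19.6] 9.5
objB px 339.3 142.3 A 204.5 -> [ 0.6688 -0.1286] rect [16. 16.] 90.0
amberbody px 274.3 152.6 A 139.0 -> [0.6538 0.0015] rect [13. 13.] 90.0
objW nose/cap px 342.3 205.3 A 51.0 -> [ 0.5413 -0.128 ] rect [7.8 7.8] 45.0
objB nose/cap px 339.6 142.2 A 47.0 -> [ 0.6656 -0.1267] rect [8.5 6.7] 26.6
cap nose/cap px 274.1 150.6 A 58.5 -> [0.6516 0.0019] rect [9. 8.] 90.0
```

View pics/top1.png

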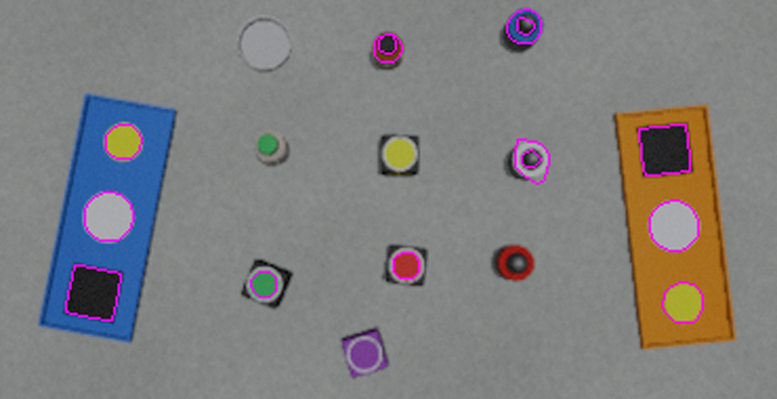

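```bash
cat >> h.py <<'E'
def delta(x,y,z,phi,T=None):
    "shift mm & turn deg to reach tool-down pose with jaw axis (tool y) at phi (mod pi), wrist limit respected by nearest turn"
    o,T0=tool(); T=T0 if T is None else T
    cur=np.arctan2(T[1,1],T[0,1]); d=(phi-cur+np.pi/2)%np.pi-np.pi/2   # yaw about +z world
    X=np.array([0,0,-1.]); c=np.cos(cur+d); s=np.sin(cur+d); Y=np.array([c,s,0]); G=np.stack([X,Y,np.cross(X,Y)],1)
    t=T[:3,:3].T@(np.array([x,y,z])-T[:3,3])*1000; r=R.from_matrix(T[:3,:3].T@G).as_rotvec(degrees=True)
    print('shift',np.round(t,1),'turn',np.round(r,1),'| phi now',round(np.degrees(cur),1),'pos',np.round(T[:3,3],4),'q6',round(o['q'][5],2),'t',round(o['time_s'],2),'open',round(o['opening'],3),'F',np.round(o['wrist_force'],1))
E
python3 - <<'E'
from h import *
print(tool()[1].round(4)); delta(.431,.122,.16,np.radians(68))
E
```

```text
[[-1.000e-03  4.357e-01  9.001e-01  2.502e-01]
 [-1.300e-03  9.001e-01 -4.357e-01  5.172e-01]
 [-1.000e+00 -1.600e-03 -3.000e-04  2.305e-01]
 [ 0.000e+00  0.000e+00  0.000e+00  1.000e+00]]
shift [  70.8 -276.8  334.9] turn [-3.8 -0.   0.1] | phi now 64.2 pos [0.2502 0.5172 0.2305] q6 -0.21 t 0.1 open 1.002 F [ 0.4  0.2 -0.1]
```

Emit:
{"api": "step_arm", "payload": {
  "motion": [
    [71,-277,335,-4,0,0,0],
    [71,-277,335,-4,0,0,0],
    [71,-277,335,-4,0,0,0],
    [71,-277,335,-4,0,0,0],
    [71,-277,335,-4,0,0,0],
    [71,-277,335,-4,0,0,0],
    [71,-277,335,-4,0,0,0],
    [71,-277,335,-4,0,0,0],
    [71,-277,335,-4,0,0,0],
    [71,-277,335,-4,0,0,0]
  ]
}}

```text
time_s: 1.35
eef_pos: [0.4308, 0.1236, 0.1603]
eef_rot: [0.694, 0.133, 0.695, -0.133]
wrist_force: [-0.0, -0.6, -0.3]
opening: 0.996
```

```bash
python3 - <<'E'
from h import *
delta(.431,.122,.16,np.radians(68)); i,T=campose('wrist'); im,d=ctrl.camera('wrist'); np.savez('w1',im=im,d=d,T=T)
for z in (0.04,): 
    u=proj(i,T,[.431,.122,z]); print(u)
save('w1',im,1.42)
E
```

```text
shift [ 0.3 -1.4  0.8] turn [ 0.3 -0.  -0. ] | phi now 68.3 pos [0.4308 0.1236 0.1603] q6 -1.18 t 1.35 open 0.996 F [-0.  -0.6 -0.3]
[274.8884914 205.2594532]
```

View pics/w1.png

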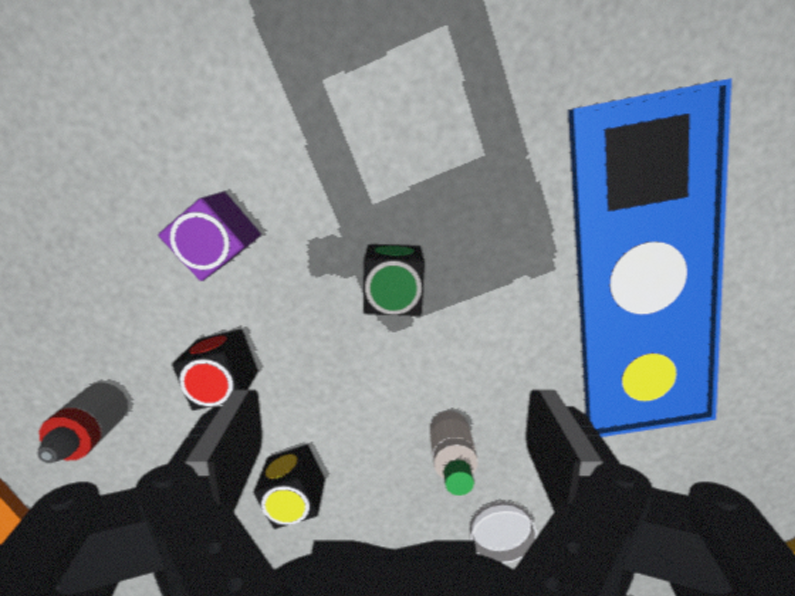

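The cube is at (393,288), within 2 mm of the prediction, and squarely aligned with the jaws. I descend and grip.

Emit:
{"api": "step_arm", "payload": {
  "motion": [
    [60,0,-1,0,0,0,0],
    [110,0,-1,0,0,0,0],
    [140,0,-1,0,0,0,0],
    [156,0,-1,0,0,0,0],
    [156,0,-1,0,0,0,0],
    [156,0,-1,0,0,0,255],
    [156,0,-1,0,0,0,255],
    [156,0,-1,0,0,0,255],
    [156,0,-1,0,0,0,255],
    [156,0,-1,0,0,0,255]
  ]
}}

```text
time_s: 2.65
eef_pos: [0.4315, 0.1227, 0.0055]
eef_rot: [0.695, 0.134, 0.694, -0.134]
wrist_force: [-1.2, 0.3, 6.0]
opening: 0.413
```

```bash
python3 - <<'E'
from h import *
o,T=tool(); delta(.4245,.2927,.10,np.radians(90)-.198)
E
```

```text
shift [-94.5 155.3 -69.6] turn [-10.5   0.1  -0. ] | phi now 68.2 pos [0.4315 0.1227 0.0055] q6 -1.18 t 2.65 open 0.413 F [-1.2  0.3  6. ]
```

Emit:
{"api": "step_arm", "payload": {
  "motion": [
    [-30,0,0,0,0,0,255],
    [-60,20,-8,0,0,0,255],
    [-65,70,-30,-5,0,0,255],
    [-65,120,-52,-10.5,0,0,255],
    [-65,155,-69.5,-10.5,0,0,255],
    [-65,155.5,-69.5,-10.5,0,0,255],
    [-65,155.5,-69.5,-10.5,0,0,255],
    [-65,155.5,-69.5,-10.5,0,0,255]
  ]
}}

```text
time_s: 3.65
eef_pos: [0.4238, 0.2918, 0.0692]
eef_rot: [0.704, 0.07, 0.704, -0.07]
wrist_force: [-0.4, -1.0, -0.2]
opening: 0.413
```

```bash
python3 - <<'E'
from h import *
o,T=tool(); delta(.4245,.2927,.010,np.radians(90)-.198)
i,T=campose('wrist'); im,d=ctrl.camera('wrist'); save('w2',im,1.42); np.savez('w2',im=im,d=d,T=T)
print(proj(i,T,[.4245,.2927,.004]))
E
```

```text
shift [59.2  1.1  0.5] turn [-0.1 -0.   0. ] | phi now 78.6 pos [0.4238 0.2918 0.0692] q6 -1.0 t 3.65 open 0.413 F [-0.4 -1.  -0.2]
[277.86963208 229.33992005]
```

View pics/w2.png

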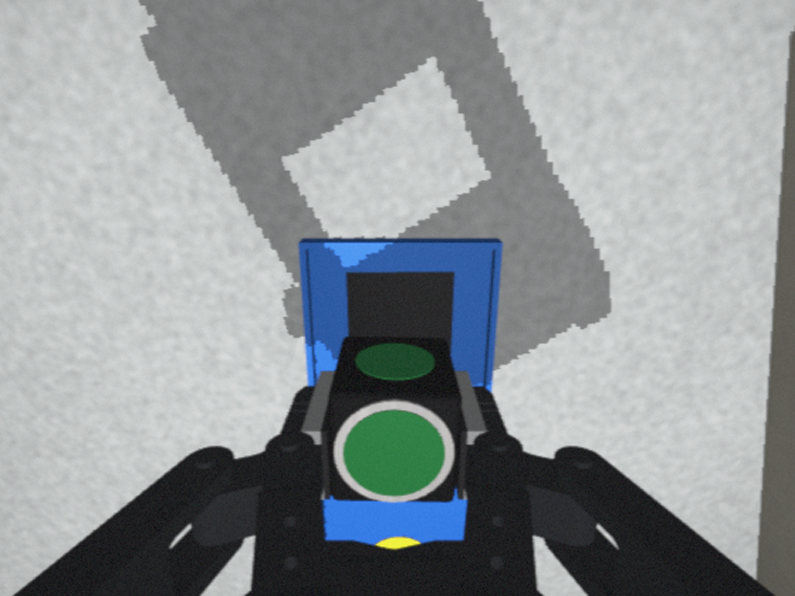

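```bash
python3 - <<'E'
from h import *
np.set_printoptions(precision=1,suppress=True)
i,_=campose('wrist'); T=np.load('w2.npz')['T']; _,W=tool()
f=lambda u,v,z:((np.linalg.inv(W)@np.append(at_z(i,T,u/1.42,v/1.42,z),1))[:3]*1000)
print('square far edge corners',f(346,272,.004),f(454,272,.004)); print('window',f(393.5,452,W[2,3]-.0055+.040))
print('tray edge',f(300,240,.01),f(501,240,.01))
E
```

```text
square far edge corners [ 65.3 -21.4 -26.4] [ 65.3  28.6 -26.3]
window [-34.5   0.4  -2.4]
tray edge [ 59.3 -40.5 -42.6] [ 59.3  47.8 -42.6]
```

Seen from the wrist, the square's centre is at about (y 3.6, z −1.5) mm in the tool frame. The cube is at (0.4, −2.4), so I shift by about 3 and 0.7 mm, lower and release.

Emit:
{"api": "step_arm", "payload": {
  "motion": [
    [30,3,0.7,0,0,0,255],
    [50,3,0.7,0,0,0,255],
    [59,3,0.7,0,0,0,255],
    [59,3,0.7,0,0,0,255],
    [59,3,0.7,0,0,0,100],
    [59,3,0.7,0,0,0,100],
    [59,3,0.7,0,0,0,100],
    [20,3,0.7,0,0,0,100],
    [-35,3,0.7,0,0,0,60],
    [-80,3,0.7,0,0,0,0]
  ]
}}

```text
time_s: 4.95
eef_pos: [0.4252, 0.2958, 0.1514]
eef_rot: [0.704, 0.07, 0.703, -0.07]
wrist_force: [0.8, 0.2, 0.3]
opening: 0.948
```

```bash
python3 - <<'E'
from h import *
delta(.540,-.1295,.16,np.radians(90))
E
```

```text
shift [  -8.7 -394.5  196.1] turn [-11.3   0.1  -0. ] | phi now 78.7 pos [0.4252 0.2958 0.1514] q6 -0.99 t 4.95 open 0.948 F [0.8 0.2 0.3]
```

Emit:
{"api": "step_arm", "payload": {
  "motion": [
    [-9,-392,196,-11.3,0,0,0],
    [-9,-392,196,-11.3,0,0,0],
    [-9,-392,196,-11.3,0,0,0],
    [-9,-392,196,-11.3,0,0,0],
    [-9,-392,196,-11.3,0,0,0],
    [-9,-392,196,-11.3,0,0,0],
    [-9,-392,196,-11.3,0,0,0],
    [-9,-392,196,-11.3,0,0,0],
    [-9,-392,196,-11.3,0,0,0],
    [-9,-392,196,-11.3,0,0,0]
  ]
}}

```text
time_s: 6.2
eef_pos: [0.5397, -0.1255, 0.158]
eef_rot: [0.707, -0.0, 0.707, 0.001]
wrist_force: [0.1, -0.6, -0.1]
opening: 0.997
```

```bash
cat >> h.py <<'E'
def look(n,s=1.42):
    i,T=campose('wrist'); _,W=tool(); im,d=ctrl.camera('wrist'); save(n,im,s); np.savez(n,im=im,d=d,T=T,W=W); return i,T,W,im
def mm(n,u,v,z,s=1.42):
    "pixel in saved wrist picture, at world height z -> tool coords mm at that picture"
    i=ctrl.camera_info('wrist'); a=np.load(n+'.npz'); return np.round((np.linalg.inv(a['W'])@np.append(at_z(i,a['T'],u/s,v/s,z),1))[:3]*1000,1)
E
python3 - <<'E'
from h import *
look('w3'); delta(.540,-.1295,.16,np.radians(90))
E
```

```text
shift [-1.9 -4.   0.2] turn [ 0.1 -0.  -0. ] | phi now 90.1 pos [ 0.5398 -0.1255  0.1581] q6 -2.02 t 6.25 open 1.002 F [-0.2 -0.3 -0.1]
```

View pics/w3.png

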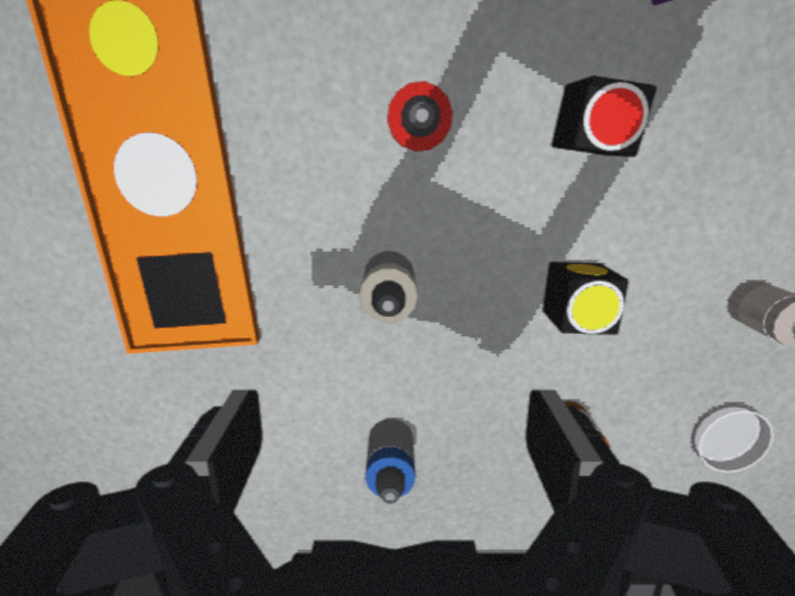

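```bash
python3 - <<'E'
from h import *
print(mm('w3',389,294,.046),mm('w3',388.5,305,.062),'blue obj',mm('w3',390,476,.046),mm('w3',389.5,495,.062),'red cube',mm('w3',615,118,.04),np.load('w3.npz')['W'][:3,3])
E
```

```text
[ 1.12e+02 -1.80e+00 -1.00e-01] [96.  -1.9  0.9] blue obj [111.9  -1.6 127. ] [ 95.9  -1.8 128.3] red cube [118.2 116.8 -94.9] [ 0.53967789 -0.12554347  0.15799688]
```

Emit:
{"api": "step_arm", "payload": {
  "motion": [
    [55,-1.8,0.4,0,0,0,0],
    [105,-1.8,0.4,0,0,0,0],
    [140,-1.8,0.4,0,0,0,0],
    [153,-1.8,0.4,0,0,0,0],
    [153,-1.8,0.4,0,0,0,0],
    [153,-1.8,0.4,0,0,0,255],
    [153,-1.8,0.4,0,0,0,255],
    [153,-1.8,0.4,0,0,0,255],
    [153,-1.8,0.4,0,0,0,255],
    [153,-1.8,0.4,0,0,0,255]
  ]
}}

```text
time_s: 7.5
eef_pos: [0.5414, -0.1294, 0.0065]
eef_rot: [0.708, -0.0, 0.707, -0.0]
wrist_force: [-1.9, 1.0, 6.4]
opening: 0.385
```

```bash
python3 - <<'E'
from h import *
delta(.4984,.2796,.13,np.radians(90)-.198)
E
```

```text
shift [-123.9  408.9  -43.1] turn [11.3  0.1  0. ] | phi now 90.0 pos [ 0.5414 -0.1294  0.0065] q6 -2.02 t 7.5 open 0.385 F [-1.9  1.   6.4]
```

Emit:
{"api": "step_arm", "payload": {
  "motion": [
    [-50,0,0,0,0,0,255],
    [-100,0,0,0,0,0,255],
    [-124,40,-5,2,0,0,255],
    [-124,95,-10,5,0,0,255],
    [-124,155,-17,8,0,0,255],
    [-124,215,-23,11.3,0,0,255],
    [-124,275,-29,11.3,0,0,255],
    [-124,335,-35,11.3,0,0,255],
    [-124,385,-41,11.3,0,0,255],
    [-124,409,-43,11.3,0,0,255]
  ]
}}

```text
time_s: 8.75
eef_pos: [0.4965, 0.2825, 0.129]
eef_rot: [0.703, 0.069, 0.704, -0.069]
wrist_force: [1.0, -0.4, -1.7]
opening: 0.381
```

Emit:
{"api": "step_arm", "payload": {
  "motion": [
    [20,0,0,0,0,0,255],
    [40,0,0,0,0,0,255],
    [50,0,0,0,0,0,255],
    [50,0,0,0,0,0,255],
    [50,0,0,0,0,0,255]
  ]
}}

```text
time_s: 9.38
eef_pos: [0.4984, 0.2801, 0.08]
eef_rot: [0.704, 0.07, 0.703, -0.07]
wrist_force: [0.6, 0.3, -1.8]
opening: 0.381
```

```bash
python3 - <<'E'
from h import *
look('w4'); delta(.4984,.2796,.011,np.radians(90)-.198)
E
```

```text
shift [69.2 -0.6 -0.1] turn [ 0.   0.1 -0. ] | phi now 78.7 pos [0.4985 0.2801 0.0802] q6 -1.07 t 9.43 open 0.381 F [ 0.   0.5 -2.2]
```

View pics/w4.png

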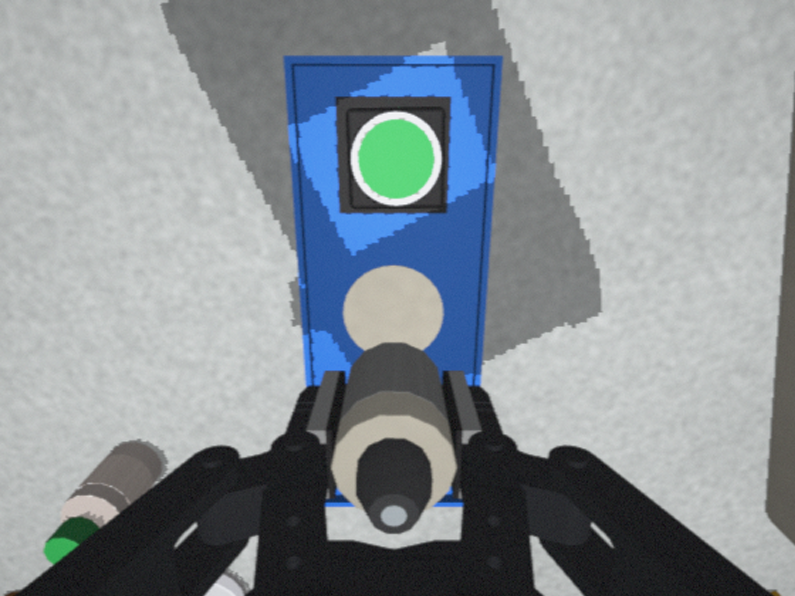

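```bash
python3 - <<'E'
from h import *
zb=.0802-.0065
print('disc L R top',mm('w4',343,312,.004),mm('w4',443,312,.004),mm('w4',393,265,.004))
print('foot',mm('w4',394,343,zb),'nose',mm('w4',394.5,515,zb+.062))
print('cube win',mm('w4',396,158,.044),'sq',[mm('w4',*p,.004) for p in((337,98),(450,97),(340,213),(446,213))])
E
```

```text
disc L R top [ 76.  -24.7  -2.6] [76.  25.4 -2.5] [ 76.    0.4 -26.8]
foot [  6.3   0.7 -16.9] nose [-55.7   0.6  -0.7]
cube win [ 35.9   1.5 -77.8] sq [array([  75.9,  -23.8, -101.3]), array([  75.9,   25.1, -101.7]), array([ 76. , -24.4, -51.9]), array([ 76. ,  25.1, -51.8])]
```

The cube sits about 1 mm from the centre of its square. The white objective needs about 1.5 mm back. I lower it and release.

Emit:
{"api": "step_arm", "payload": {
  "motion": [
    [30,-0.3,-1.5,0,0,0,255],
    [55,-0.3,-1.5,0,0,0,255],
    [69,-0.3,-1.5,0,0,0,255],
    [69,-0.3,-1.5,0,0,0,255],
    [69,-0.3,-1.5,0,0,0,100],
    [69,-0.3,-1.5,0,0,0,100],
    [69,-0.3,-1.5,0,0,0,100],
    [30,-0.3,-1.5,0,0,0,100],
    [-20,-0.3,-1.5,0,0,0,60],
    [-70,-0.3,-1.5,0,0,0,0]
  ]
}}

```text
time_s: 10.68
eef_pos: [0.496, 0.2799, 0.1507]
eef_rot: [0.704, 0.07, 0.704, -0.07]
wrist_force: [1.1, -0.5, -0.2]
opening: 0.951
```

```bash
python3 - <<'E'
from h import *
delta(.652,.004,.16,np.radians(90))
E
```

```text
shift [  -9.3 -239.9  207.2] turn [-11.3  -0.    0. ] | phi now 78.7 pos [0.496  0.2799 0.1507] q6 -1.07 t 10.68 open 0.951 F [ 1.1 -0.5 -0.2]
```

Emit:
{"api": "step_arm", "payload": {
  "motion": [
    [-9,-240,207,-11.3,0,0,0],
    [-9,-240,207,-11.3,0,0,0],
    [-9,-240,207,-11.3,0,0,0],
    [-9,-240,207,-11.3,0,0,0],
    [-9,-240,207,-11.3,0,0,0],
    [-9,-240,207,-11.3,0,0,0],
    [-9,-240,207,-11.3,0,0,0],
    [-9,-240,207,-11.3,0,0,0]
  ]
}}

```text
time_s: 11.68
eef_pos: [0.6512, 0.0057, 0.158]
eef_rot: [0.707, -0.0, 0.707, 0.001]
wrist_force: [0.3, 0.6, -0.7]
opening: 1.003
```

```bash
python3 - <<'E'
from h import *
look('w5'); delta(.652,.004,.16,np.radians(90))
E
```

```text
shift [-1.8 -1.9  0.7] turn [ 0.1 -0.  -0. ] | phi now 90.1 pos [0.6513 0.0059 0.1582] q6 -1.75 t 11.72 open 1.003 F [0.7 0.1 0.4]
```

View pics/w5.png

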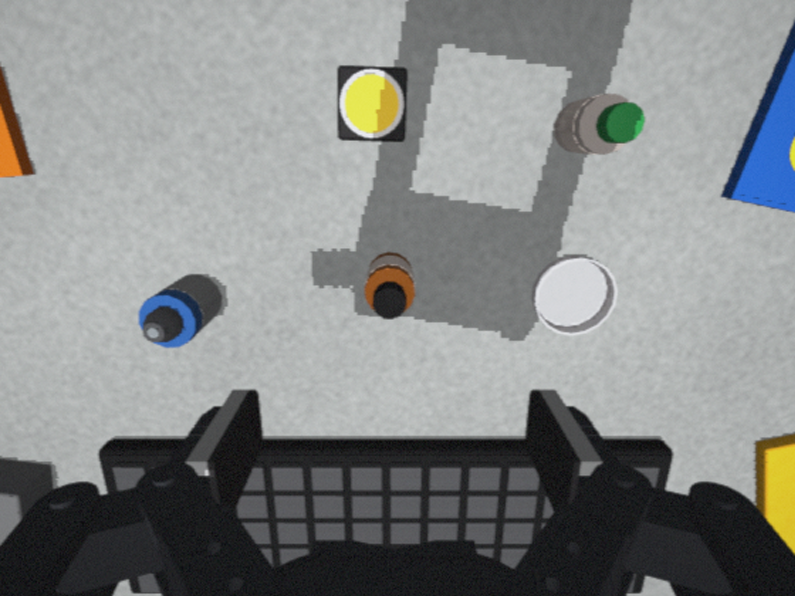

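```bash
python3 - <<'E'
from h import *
print('cap',mm('w5',390,300.5,.062),'foot',mm('w5',390.5,253,0),'shoulder',mm('w5',366,287,.042),mm('w5',414.5,287,.042),'dish edge',mm('w5',536,294,.012),'blue obj',mm('w5',168,319,.046),mm('w5',152,332,.062))
E
```

```text
cap [96.  -1.1 -1.6] foot [158.   -1.1 -13.5] shoulder [116.  -15.2  -3.1] [116.   13.   -3.1] dish edge [146.1  94.   11.2] blue obj [ 111.9 -131.4   15.2] [  95.9 -133.2   16.7]
```

Emit:
{"api": "step_arm", "payload": {
  "motion": [
    [55,-1.1,-0.7,0,0,0,0],
    [105,-1.1,-0.7,0,0,0,0],
    [140,-1.1,-0.7,0,0,0,0],
    [153,-1.1,-0.7,0,0,0,0],
    [153,-1.1,-0.7,0,0,0,0],
    [153,-1.1,-0.7,0,0,0,255],
    [153,-1.1,-0.7,0,0,0,255],
    [153,-1.1,-0.7,0,0,0,255],
    [153,-1.1,-0.7,0,0,0,255],
    [153,-1.1,-0.7,0,0,0,255]
  ]
}}

```text
time_s: 12.98
eef_pos: [0.6523, 0.0026, 0.0066]
eef_rot: [0.708, 0.0, 0.706, -0.0]
wrist_force: [-0.9, -0.5, 6.2]
opening: 0.331
```

```bash
python3 - <<'E'
from h import *
delta(.571,.2640,.13,np.radians(90)-.198)
E
```

```text
shift [-123.7  261.3  -81.3] turn [11.3  0.1  0. ] | phi now 90.0 pos [0.6523 0.0026 0.0066] q6 -1.75 t 12.97 open 0.331 F [-0.9 -0.5  6.2]
```

Emit:
{"api": "step_arm", "payload": {
  "motion": [
    [-50,0,0,0,0,0,255],
    [-100,0,0,0,0,0,255],
    [-124,45,-12,3,0,0,255],
    [-124,100,-30,6,0,0,255],
    [-124,155,-48,9,0,0,255],
    [-124,210,-65,11.3,0,0,255],
    [-124,261,-81,11.3,0,0,255],
    [-110,261,-81,11.3,0,0,255],
    [-74,261,-81,11.3,0,0,255],
    [-74,261,-81,11.3,0,0,255]
  ]
}}

```text
time_s: 14.22
eef_pos: [0.5678, 0.2624, 0.0756]
eef_rot: [0.701, 0.069, 0.706, -0.071]
wrist_force: [-0.5, 0.3, -0.7]
opening: 0.334
```

Emit:
{"api": "step_arm", "payload": {
  "motion": [
    [0,0,0,0,0,0,255],
    [0,0,0,0,0,0,255]
  ]
}}

```text
time_s: 14.48
eef_pos: [0.5719, 0.2637, 0.0809]
eef_rot: [0.704, 0.07, 0.703, -0.07]
wrist_force: [0.6, 0.2, -0.7]
opening: 0.336
```

```bash
python3 - <<'E'
from h import *
look('w6'); delta(.571,.2640,.011,np.radians(90)-.198)
E
```

```text
shift [69.8  0.  -0.9] turn [-0.   0.1 -0.1] | phi now 78.6 pos [0.5717 0.2638 0.0808] q6 -1.13 t 14.53 open 0.334 F [-0.5  0.  -0.8]
```

View pics/w6.png

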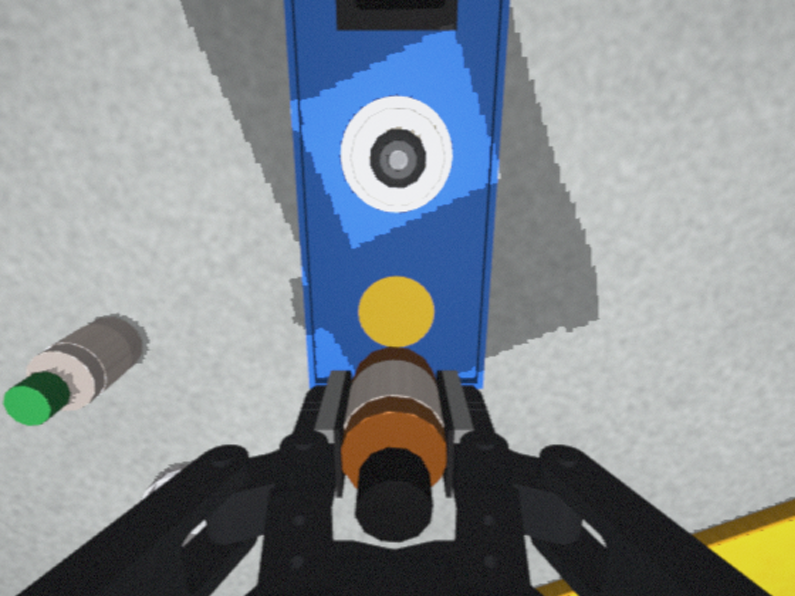

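```bash
python3 - <<'E'
from h import *
zb=.0808-.0066
print('disc L R top',mm('w6',358,311,.004),mm('w6',434.5,311,.004),mm('w6',396,276,.004))
print('foot',mm('w6',394,347,zb),'cap',mm('w6',394,510,zb+.062))
print('nose',mm('w6',398.5,160,.066),'white disc',mm('w6',341,154,.004),mm('w6',453,154,.004),mm('w6',397,96,.004),mm('w6',397,212,.004))
E
```

```text
disc L R top [ 76.9 -17.3  -2.8] [76.9 21.2 -2.7] [ 76.8   1.8 -21.1]
foot [  6.6   0.7 -15.2] cap [-55.3   0.5  -1.8]
nose [ 14.7   2.1 -77.9] white disc [ 76.7 -23.  -78.2] [ 76.7  27.4 -78.1] [  76.7    2.2 -102.2] [ 76.8   2.2 -52.2]
```

Emit:
{"api": "step_arm", "payload": {
  "motion": [
    [30,1.3,-1.5,0,0,0,255],
    [55,1.3,-1.5,0,0,0,255],
    [70,1.3,-1.5,0,0,0,255],
    [70,1.3,-1.5,0,0,0,255],
    [70,1.3,-1.5,0,0,0,110],
    [70,1.3,-1.5,0,0,0,110],
    [70,1.3,-1.5,0,0,0,110],
    [30,1.3,-1.5,0,0,0,100],
    [-20,1.3,-1.5,0,0,0,60],
    [-70,1.3,-1.5,0,0,0,0]
  ]
}}

```text
time_s: 15.78
eef_pos: [0.5691, 0.2655, 0.1507]
eef_rot: [0.704, 0.07, 0.704, -0.07]
wrist_force: [0.2, 0.6, -0.3]
opening: 0.95
```

```bash
python3 - <<'E'
from h import *
delta(.4446,-.0090,.16,np.radians(88))
E
```

```text
shift [  -9.3 -293.6  -68.1] turn [-9.3 -0.   0. ] | phi now 78.7 pos [0.5691 0.2655 0.1507] q6 -1.13 t 15.78 open 0.95 F [ 0.2  0.6 -0.3]
```

Emit:
{"api": "step_arm", "payload": {
  "motion": [
    [-9,-293,-68,-9.3,0,0,0],
    [-9,-293,-68,-9.3,0,0,0],
    [-9,-293,-68,-9.3,0,0,0],
    [-9,-293,-68,-9.3,0,0,0],
    [-9,-293,-68,-9.3,0,0,0],
    [-9,-293,-68,-9.3,0,0,0],
    [-9,-293,-68,-9.3,0,0,0],
    [-9,-293,-68,-9.3,0,0,0]
  ]
}}

```text
time_s: 16.77
eef_pos: [0.4454, -0.0074, 0.1583]
eef_rot: [0.707, 0.012, 0.707, -0.012]
wrist_force: [0.5, -0.2, 0.2]
opening: 0.997
```

```bash
python3 - <<'E'
from h import *
look('w7'); delta(.4446,-.0090,.16,np.radians(88))
E
```

```text
shift [-1.8 -1.7 -0.7] turn [ 0.1 -0.  -0. ] | phi now 88.1 pos [ 0.4454 -0.0074  0.1582] q6 -1.82 t 16.82 open 1.001 F [ 0.3 -0.5 -0.6]
```

View pics/w7.png

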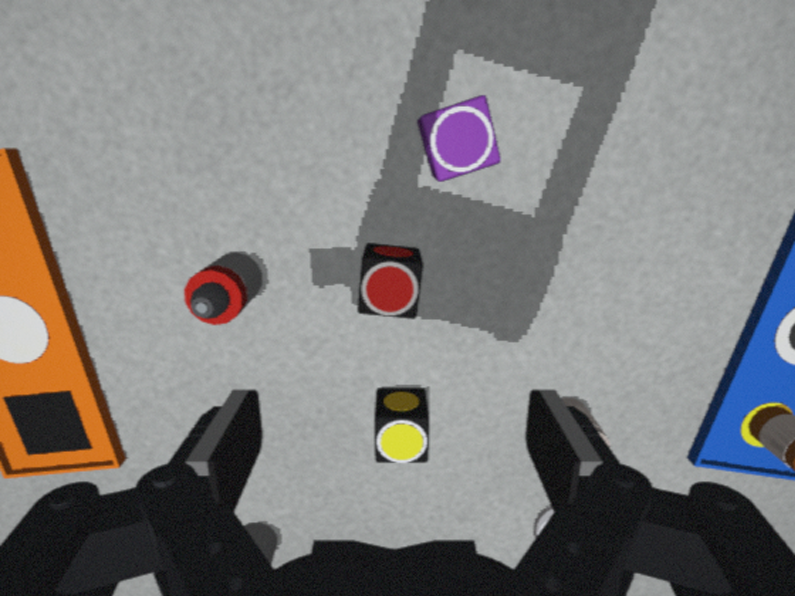

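```bash
python3 - <<'E'
from h import *
print('win',mm('w7',389.5,289,.04),'corners',mm('w7',359,315,.04),mm('w7',416,318,.04),'redobj',mm('w7',215,296,.046))
E
```

```text
win [118.3  -1.6  -1.2] corners [118.3 -19.9  15.2] [118.3  14.3  17.1] redobj [ 112.3 -102.3    1.1]
```

Emit:
{"api": "step_arm", "payload": {
  "motion": [
    [55,-1.6,-1.2,3,0,0,60],
    [105,-1.6,-1.2,3,0,0,60],
    [140,-1.6,-1.2,3,0,0,60],
    [153,-1.6,-1.2,3,0,0,60],
    [153,-1.6,-1.2,3,0,0,60],
    [153,-1.6,-1.2,3,0,0,255],
    [153,-1.6,-1.2,3,0,0,255],
    [153,-1.6,-1.2,3,0,0,255],
    [153,-1.6,-1.2,3,0,0,255],
    [153,-1.6,-1.2,3,0,0,255]
  ]
}}

```text
time_s: 18.08
eef_pos: [0.4454, -0.0103, 0.007]
eef_rot: [0.708, 0.031, 0.705, -0.031]
wrist_force: [0.2, 1.6, 7.4]
opening: 0.413
```

```bash
python3 - <<'E'
from h import *
delta(.552,-.2665,.13,np.radians(90)-3.064)
E
```

```text
shift [-122.4 -246.   129. ] turn [-9.5  0.2  0. ] | phi now 85.0 pos [ 0.4454 -0.0103  0.007 ] q6 -1.77 t 18.07 open 0.413 F [0.2 1.6 7.4]
```

Emit:
{"api": "step_arm", "payload": {
  "motion": [
    [-50,0,0,0,0,0,255],
    [-100,0,0,0,0,0,255],
    [-122,-40,20,-3,0,0,255],
    [-122,-90,47,-6,0,0,255],
    [-122,-140,73,-9.5,0,0,255],
    [-122,-190,100,-9.5,0,0,255],
    [-122,-246,129,-9.5,0,0,255],
    [-105,-246,129,-9.5,0,0,255],
    [-72,-246,129,-9.5,0,0,255],
    [-72,-246,129,-9.5,0,0,255]
  ]
}}

```text
time_s: 19.32
eef_pos: [0.5482, -0.2641, 0.0744]
eef_rot: [0.705, -0.026, 0.708, 0.029]
wrist_force: [0.1, -0.1, -1.7]
opening: 0.415
```

Emit:
{"api": "step_arm", "payload": {
  "motion": [
    [0,0,0,0,0,0,255],
    [0,0,0,0,0,0,255]
  ]
}}

```text
time_s: 19.58
eef_pos: [0.5517, -0.2666, 0.0792]
eef_rot: [0.707, -0.028, 0.706, 0.027]
wrist_force: [0.2, -0.2, 0.3]
opening: 0.418
```

```bash
python3 - <<'E'
from h import *
look('w8'); delta(.552,-.2665,.0115,np.radians(90)-3.064)
E
```

```text
shift [67.5  0.2  0.2] turn [0.1 0.1 0.1] | phi now 94.5 pos [ 0.5517 -0.2666  0.079 ] q6 -2.29 t 19.62 open 0.414 F [-0.3  0.  -1.1]
```

View pics/w8.png

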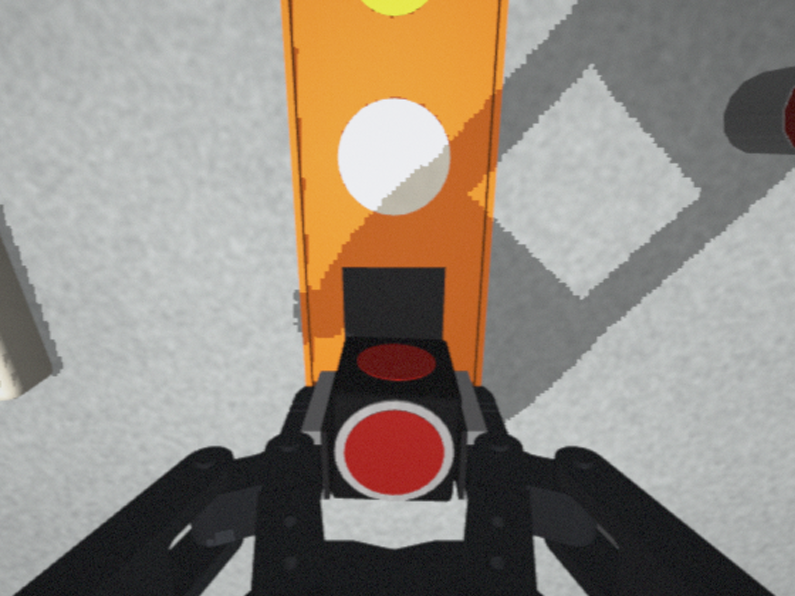

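```bash
python3 - <<'E'
from h import *
print('sq',mm('w8',343,268,.004),mm('w8',445,268,.004),'win',mm('w8',394,451,.079-.007+.04))
print('disc',mm('w8',338,157,.004),mm('w8',450,157,.004),mm('w8',394,97,.004),mm('w8',394,214,.004))
E
```

```text
sq [ 75.2 -23.6 -25.4] [ 75.1  25.7 -25.4] win [-32.8   0.8  -1.2]
disc [ 75.1 -24.  -76.8] [ 75.   26.2 -76.7] [  75.     1.1 -101.5] [ 75.1   1.1 -51.3]
```

Emit:
{"api": "step_arm", "payload": {
  "motion": [
    [30,0.2,0.2,0,0,0,255],
    [55,0.2,0.2,0,0,0,255],
    [67.5,0.2,0.2,0,0,0,255],
    [67.5,0.2,0.2,0,0,0,255],
    [67.5,0.2,0.2,0,0,0,100],
    [67.5,0.2,0.2,0,0,0,100],
    [67.5,0.2,0.2,0,0,0,100],
    [30,0.2,0.2,0,0,0,100],
    [-20,0.2,0.2,0,0,0,60],
    [-70,0.2,0.2,0,0,0,0]
  ]
}}

```text
time_s: 20.88
eef_pos: [0.5507, -0.2659, 0.1486]
eef_rot: [0.706, -0.027, 0.707, 0.028]
wrist_force: [0.3, -0.3, -0.2]
opening: 0.951
```

```bash
python3 - <<'E'
from h import *
# blue objective from w3 and w5
for n,t in(('w3',(96,-1.7,127.6)),('w5',(96,-132.3,16))):
    print((np.load(n+'.npz')['W']@np.append(np.array(t)/1000,1))[:3])
delta(.667,-.127,.16,np.radians(90))
E
```

```text
[ 0.66719888 -0.12704258  0.06188861]
[ 0.66725834 -0.12653141  0.06192147]
shift [-11.4 129.4 126.8] turn [ 4.5 -0.  -0. ] | phi now 94.5 pos [ 0.5507 -0.2659  0.1486] q6 -2.29 t 20.88 open 0.951 F [ 0.3 -0.3 -0.2]
```

Two wrist views agree on the blue objective at (0.6672, −0.1268), so no further picture is needed.

Emit:
{"api": "step_arm", "payload": {
  "motion": [
    [-11,129,127,4.5,0,0,0],
    [-11,129,127,4.5,0,0,0],
    [-11,129,127,4.5,0,0,0],
    [-11,129,127,4.5,0,0,0],
    [-11,129,127,4.5,0,0,0],
    [-11,129,127,4.5,0,0,0],
    [-11,129,127,4.5,0,0,0]
  ]
}}

```text
time_s: 21.75
eef_pos: [0.6669, -0.1289, 0.1583]
eef_rot: [0.707, 0.001, 0.707, -0.001]
wrist_force: [-0.3, 0.5, 0.7]
opening: 0.998
```

```bash
python3 - <<'E'
from h import *
delta(.6672,-.1268,.005,np.radians(90))
E
```

```text
shift [153.3   2.1   0.3] turn [-0.1 -0.   0. ] | phi now 89.9 pos [ 0.6669 -0.1289  0.1583] q6 -1.93 t 21.75 open 0.998 F [-0.3  0.5  0.7]
```

Emit:
{"api": "step_arm", "payload": {
  "motion": [
    [55,2,0.3,0,0,0,0],
    [105,2,0.3,0,0,0,0],
    [140,2,0.3,0,0,0,0],
    [153,2,0.3,0,0,0,0],
    [153,2,0.3,0,0,0,0],
    [153,2,0.3,0,0,0,255],
    [153,2,0.3,0,0,0,255],
    [153,2,0.3,0,0,0,255],
    [153,2,0.3,0,0,0,255],
    [153,2,0.3,0,0,0,255]
  ]
}}

```text
time_s: 23.0
eef_pos: [0.6688, -0.126, 0.0069]
eef_rot: [0.708, -0.0, 0.706, -0.0]
wrist_force: [0.4, -0.4, 6.7]
opening: 0.381
```

```bash
python3 - <<'E'
from h import *
a=np.load('w8.npz')['W']; p=(a@[.075,.0011,-.0764,1])[:3]; print(p)
delta(p[0],p[1],.13,np.radians(90)-3.064)
E
```

```text
[ 0.47565045 -0.27162816  0.00400708]
shift [-123.4 -145.8 -192.9] turn [-4.5  0.1  0.1] | phi now 90.0 pos [ 0.6688 -0.126   0.0069] q6 -1.93 t 23.0 open 0.381 F [ 0.4 -0.4  6.7]
```

Emit:
{"api": "step_arm", "payload": {
  "motion": [
    [-50,0,0,0,0,0,255],
    [-100,0,0,0,0,0,255],
    [-123,-25,-35,-2,0,0,255],
    [-123,-60,-80,-4.5,0,0,255],
    [-123,-95,-125,-4.5,0,0,255],
    [-123,-130,-170,-4.5,0,0,255],
    [-123,-146,-193,-4.5,0,0,255],
    [-123,-146,-193,-4.5,0,0,255],
    [-95,-146,-193,-4.5,0,0,255],
    [-73,-146,-193,-4.5,0,0,255]
  ]
}}

```text
time_s: 24.25
eef_pos: [0.4752, -0.2706, 0.0774]
eef_rot: [0.707, -0.028, 0.706, 0.028]
wrist_force: [0.0, 0.5, -2.3]
opening: 0.381
```

Emit:
{"api": "step_arm", "payload": {
  "motion": [
    [0,0,0,0,0,0,255],
    [0,0,0,0,0,0,255]
  ]
}}

```text
time_s: 24.5
eef_pos: [0.4756, -0.2713, 0.079]
eef_rot: [0.707, -0.028, 0.706, 0.028]
wrist_force: [-0.3, -0.1, -2.9]
opening: 0.384
```

```bash
python3 - <<'E'
from h import *
look('w9'); delta(.4757,-.2716,.011,np.radians(90)-3.064)
E
```

```text
shift [68.3  0.1 -0.1] turn [0.1 0.1 0.1] | phi now 94.5 pos [ 0.4757 -0.2716  0.0793] q6 -2.39 t 24.55 open 0.388 F [-0.7 -0.7 -1.6]
```

View pics/w9.png

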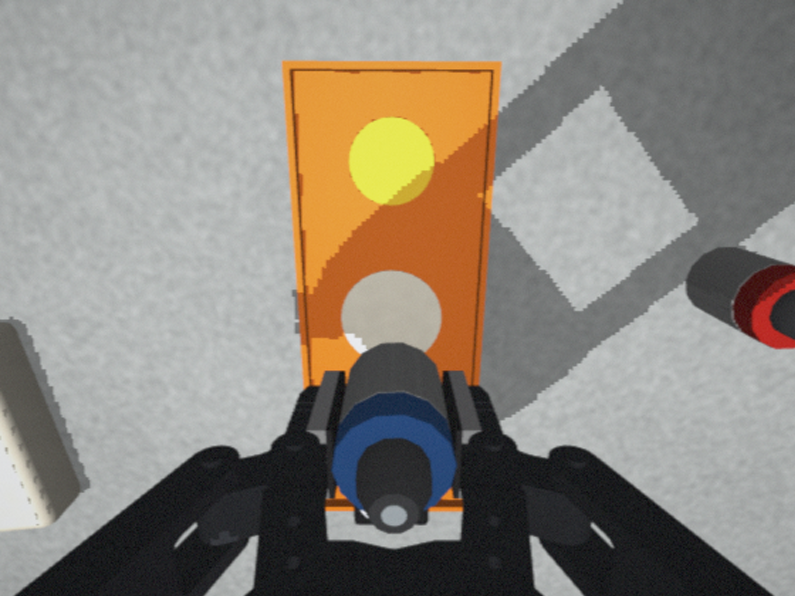

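```bash
python3 - <<'E'
from h import *
zb=.0793-.0069
print('disc',mm('w9',341,316,.004),mm('w9',442,316,.004),mm('w9',392,270,.004),'yel',mm('w9',392,117,.004),mm('w9',392,205,.004),'foot',mm('w9',394,343,zb),'nose',mm('w9',394,516,zb+.062))
E
```

```text
disc [ 75.  -25.5  -0.6] [74.9 25.1 -0.6] [ 74.9   0.1 -24.4] yel [ 74.9   0.2 -93.4] [ 74.9   0.2 -55.5] foot [  6.5   0.9 -16.6] nose [-55.5   0.8  -0. ]
```

Emit:
{"api": "step_arm", "payload": {
  "motion": [
    [30,-0.8,0.3,0,0,0,255],
    [55,-0.8,0.3,0,0,0,255],
    [68,-0.8,0.3,0,0,0,255],
    [68,-0.8,0.3,0,0,0,255],
    [68,-0.8,0.3,0,0,0,100],
    [68,-0.8,0.3,0,0,0,100],
    [68,-0.8,0.3,0,0,0,100],
    [30,-0.8,0.3,0,0,0,100],
    [-20,-0.8,0.3,0,0,0,60],
    [-70,-0.8,0.3,0,0,0,0]
  ]
}}

```text
time_s: 25.8
eef_pos: [0.4749, -0.2721, 0.1498]
eef_rot: [0.706, -0.028, 0.707, 0.028]
wrist_force: [1.0, -0.1, 0.2]
opening: 0.95
```

Emit:
{"api": "step_arm", "payload": {
  "motion": [
    [-100,0,-60,0,0,0,0],
    [-100,0,-100,0,0,0,0],
    [-100,0,-100,0,0,0,0],
    [-100,0,-100,0,0,0,0],
    [-100,0,-100,0,0,0,0]
  ]
}}

```text
time_s: 26.42
eef_pos: [0.3756, -0.2799, 0.2478]
eef_rot: [0.707, -0.027, 0.707, 0.028]
wrist_force: [0.5, 0.4, -0.8]
opening: 0.998
```

```bash
python3 - <<'E'
from h import *
im,_=ctrl.camera('top'); save('top9',im[130:320,90:460],2.1)
im,_=ctrl.camera('scene'); save('scene9',im[150:310,100:440],2.3); o=ctrl.get_obs(); print(o['time_s'],o['eef_pos'])
E
```

```text
26.525 [ 0.37566972 -0.27958291  0.24729517]
```

View pics/top9.png

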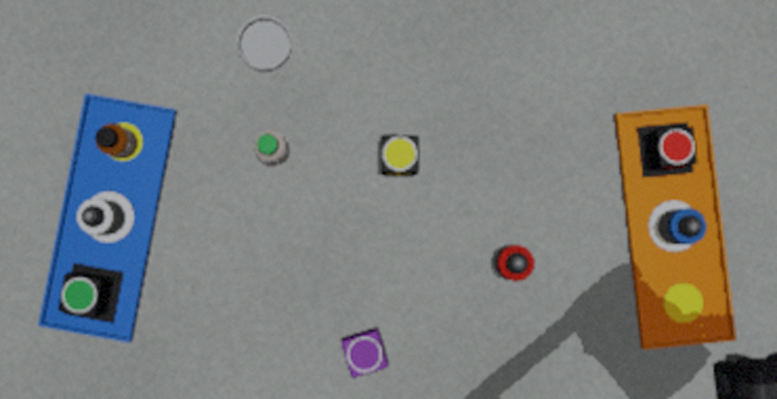

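View pics/scene9.png

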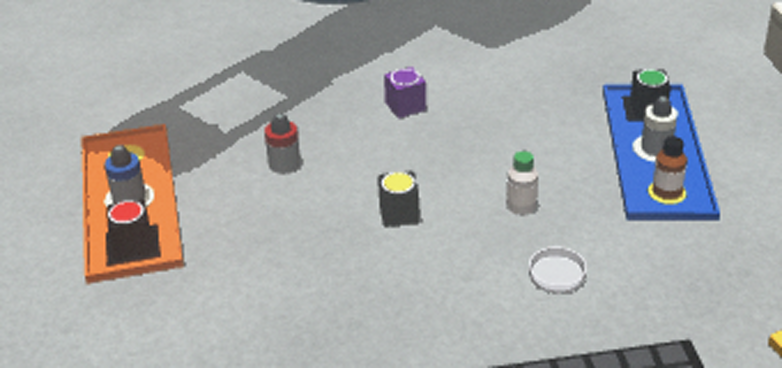

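All five items stand on their marks, and the rest of the stock has not moved. The apparent lean in the top view should be parallax, so I check it numerically.

```bash
python3 - <<'E'
from h import *
i,T=campose('top'); g=lambda u,v,z:at_z(i,T,u/2.1+90,v/2.1+130,z)[:2]*1000
for n,p,z,m in(('green',(79.5,296),.044,(424.5,292.7)),('white',(92,216),.064,(498.4,277.6)),('amber',(107,138.5),.066,(571.5,263.2)),('red',(677,147),.044,(552.3,-268.3)),('blue',(689,226.5),.064,(477.8,-274.2))): print(n,np.round(g(*p,z)-m,1))
ctrl.hand_in()
E
```

```text
green [-1.7  0.1]
white [-2.  -2.3]
amber [-4.3 -2.3]
red [-2.  -0.9]
blue [-2.6  3.1]
the job is handed in; nothing more can be done
```

I made up both kits in the order asked and handed the job in at about 26.5 s, well inside the 115 s limit. The blue tray has the green cube, white-ringed objective and amber bottle. The orange tray has the red cube and blue-ringed objective.

- **Placement by wrist camera:** before each release I measured the item against its mark and trimmed the offset out. The green cube and white objective were seen again after release, each about 1 mm off centre. The amber bottle, red cube and blue objective got no second close look.
- **Final overhead and scene pictures:** these show all five items upright on their marks. The other stock, the dish and the purple look-alike are where they were.
- **Disagreement:** a last parallax check from the overhead camera gave larger offsets, about 2 to 5 mm, with the amber bottle largest at (−4.3, −2.3) mm. That check mixes overhead and wrist calibrations that differ by about 2 mm, with about 1 mm per pixel of reading error. I took the wrist figures as the better ones and corrected nothing after it. The check ran in the same script as the hand-in, so I could not act on its result.
- **Forces:** wrist forces read at the end of each move stayed below about 8 N.

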